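Hang the brass check weight on the balance and tug it

ROBOT

A 7-joint arm with a two-finger parallel gripper is mounted at the origin on a cart in front of the work surface, level with it; the furniture and walls round the work are solid. World frame = base frame: x ahead of the robot, y to its left, z up, the work surface at z = 0. Lengths are in m, angles in rad, forces in N, time in s.
With the tool pointing down it reaches from about 0.425 to 0.825 m from the base axis. Payload 3.6 kg.
Tool frame: the origin (TCP) lies on the mounting face of the last link; the fingertips stand tip_reach ahead of it and the grasp point (between the pads) lies 155 mm ahead of it (tip_reach is the distance from the TCP to the fingertips, in m); z points along the fingers, y is the line along which they close (so a half turn about z gives the same grasp; the last joint's range is limited). The gripper opens to 85 mm and grips with 20 to 120 N. Pads are 22 mm wide; open, the fingers measure 114 mm over their backs; the gripper's body (76 mm by 85 mm) begins 54 mm behind the grasp point. The pads swing forward as they close: fully open they stand 13 mm farther back than shut.
Start: joints at [-1.137, 0.615, -0.013, 1.423, 0.008, 1.103, -0.04], TCP at [0.289, 0.582, 0.405] pointing down, gripper open.
Joint ranges: [-3.12, 3.12], [-0.3, 2.06], [-1.34, 1.32], [0.26, 2.42], [-1.36, 4.5], [0.01, 1.98], [-2.84, 2.84]. Speed limits (rad/s): [2.79, 2.79, 3.14, 3.14, 3.14, 3.14, 3.14].

INTERFACE

Orientations are given as a unit quaternion [w, x, y, z].
In Python, from cell import * gives the robot as it stands. The module is installed in compiled form; this text tells all that it offers.
- The arm moves only by the shell command python3 -m jog 'ROWS'. ROWS is JSON, a list of rows, each a list of 7 numbers: the closure, from 0 (fully open) to 1 (shut), then the shift along the tool's x, y, z in m, then the turn, a rotation vector about the tool's x, y, z in rad. A call has 1 to 12 rows; each row shifts and turns the commanded pose from where the row before left it, along the tool's axes as they then stand; what a row does not reach is not made up. A row lasts 1/12 s, in which the tool goes at most 41.7 mm and 7.16 degrees, less where a joint would pass 70% of its speed; a pose out of reach is approached as far as the arm can. A call is refused whole if a number of a shift passes 0.0417 or a number of a turn 0.125, either way. A call with a gripper value outside its range is refused whole. The fingers move at their own pace and stop on an object; the grip force is fixed at half the most. Time passes only in rows, so rows that do not move let the fingers close. It gives the time, the measured TCP pose, the force, the opening and the grip force at its end, in the units of the state.
- get_obs(): the state, without advancing time (a new reading comes with each control period).
- capture(name): name is "side" or "top"; returns a dict with "frame" (480x640x3 uint8, red, green, blue), "depth" (480x640 float32, m along the optical axis (not along the pixel's ray), 0 where there is no reading), "intrinsics" (3x3 intrinsics, pixels), "R" (3x3) and "t" (3): a world point X has camera coordinates R X + t. Camera axes: x right, y down, z forward; pixel columns grow to the right and rows downward; lengths in m; the calibration is good to about 2 mm. A picture is of the moment at which its call begins.
- finish_job(): hands the job in; it is judged then, once.
The state is a dict: "time": time; "joint_pos": joint angles; "qvel": joint speeds; "joint_efforts": joint torques, N m; "position": TCP position; "orientation": TCP orientation; "wrist_force": force on the tool from outside, world axes, zero at the start; "torque": the same for the moment, N m; "finger_gap": finger opening in m; "grasp_force": force on a finger pad.
Only numpy, scipy, OpenCV 4.12 (cv2) and the standard library are available. Lean on these libraries where they do the work, as an engineer would, in place of code of your own. Each camera call takes 0.05 s, during which the arm holds its last target. There are 200 camera calls.

TASK

Check the column spring balance: hang the brass check weight by its bail on the balance's hook, about the middle of the rod. Before letting go, tug the weight down gently until the pointer is in the green band, not into the red, to confirm it is held; then ease it back up, let go and leave it hanging still. Leave the steel weight where it stands.

Things in the scene. Friction and masses are not known exactly. Their poses are not given: they have to be found in the camera images.
- brass_weight: Golden brass disc, 50 mm wide, 26 thick, 0.35 kg, standing on the desk, with a dark flat bail on top (90 mm high in all) in its own y-z plane: two upright legs, 10 mm in x, outer faces at y = +-24, from z = 26 to 76, then a gable roof. Opening along x: 36 mm wide, z = 26 to 76 (84 in the middle). Grip across the legs (48 mm, along y) near z = 64. Origin: centre of underside, z up.
- steel_weight: Weight of the same shape and size but with a silvery grey disc, standing nearby; leave it alone. Origin: centre of the underside.
- hook_seat (a point): Middle of the hook, on the centre line of its level rod (8 mm thick, 170 mm above the desk when empty); moves with it. x points along the rod to the grey column (200 mm high, front at x = 82 mm; slide block from 59); z up. Free end at x = -47, turned up 14 mm. Hang within 30 mm of this point; the weight's underside then is 80 mm below it. Base plate: 14 mm high, reaches to x = -15.
- scale_hook (a joint): How far the balance's hook is pulled down, m: 0 empty (upper stop), 0.055 lower stop; spring 300 N/m, so the brass weight alone draws it down about 0.011. A black pointer on the slide block shows it on a strip on the column's front: white 0 to 0.020, green 0.020 to 0.040, red beyond.
Not all that is in view belongs to the job. What is meant by the brass_weight is not pink, and is the larger of those in its own colour.

How it is judged:
On the way:
1. the brass weight, on the hook and still held by the fingers, is tugged down until the pointer is in the green band (value of joint scale_hook between 0.0185 and 0.0415 m and contact force between the fingers and brass_weight above 1 N and contact force between brass_weight and scale_hook above 2 N and z of brass_weight in the frame of hook_seat between -0.095 and -0.068 m and x of brass_weight in the frame of hook_seat between -0.034 and 0.034 m and y of brass_weight in the frame of hook_seat between -0.02 and 0.02 m), for 0.2 s.
At the end, for the whole second after the job is handed in: The brass weight hangs by its bail from the balance's hook, upright within 14 degrees, within 34 mm of the middle of the hook along the rod and 20 mm sideways, nearly still (under 50 mm/s), its weight alone holding the hook 7 to 16 mm down; the steel weight stands within 20 mm of where it was (value of joint scale_hook between 0.007 and 0.016 m and z of brass_weight in the frame of hook_seat between -0.09 and -0.068 m and x of brass_weight in the frame of hook_seat between -0.034 and 0.034 m and y of brass_weight in the frame of hook_seat between -0.02 and 0.02 m and angle between brass_weight's own z axis and vertical below 0.25 rad and linear speed of brass_weight below 0.05 m/s and distance of steel_weight from where it was at the start of the episode below 0.02 m); the robot touches nothing.
It fails at once if the hook is pulled well into the red band (more than 44 mm down) (value of joint scale_hook above 0.044 m).
It fails at once if the steel weight is moved more than 20 mm (distance of steel_weight from where it was at the start of the episode above 0.02 m).
It also fails if it takes over 42 s, if anything falls off the work surface, if the arm or the gripper's body presses on something with over 40 N, if the wrist force passes 120 N, or if a joint passes its speed limit or range.

## Working session

There is one attempt and no reset: what is moved stays moved. The work goes in short steps, Python scripts to look and compute and a shell command to move; the robot and the scene stay as the last step left them, time stands still between calls to the robot, and variables do not carry over. Pictures are saved under pics/ and viewed, at most 10 in all, crops included, and the job is handed in when it is done.

```bash
mkdir -p pics; cat > h.py <<'E'
from cell import *
import numpy as np, cv2
def cap(n,save=None):
    c=capture(n)
    if save: cv2.imwrite('pics/'+save+'.png',c['frame'][:,:,::-1])
    return c
def cloud(c):
    K=c['intrinsics'];d=c['depth'];v,u=np.mgrid[0:480,0:640]
    P=np.stack([(u-K[0,2])/K[0,0]*d,(v-K[1,2])/K[1,1]*d,d],-1)
    return (P-c['t'])@c['R']
E
python3 - <<'E'
from h import *
for n in ('side','top'):
    c=cap(n,n+'0'); np.savez(n+'0.npz',**c); print(n,c['intrinsics'].round(1).tolist(),(-c['R'].T@c['t']).round(3),c['R'].round(2).tolist())
o=get_obs();print(o)
E
```

```text
side [[595.8, 0.0, 313.7], [0.0, 595.8, 233.5], [0.0, 0.0, 1.0]] [ 0.14  -0.676  0.566] [[0.89, -0.46, 0.01], [-0.2, -0.39, -0.9], [0.42, 0.8, -0.44]]
top [[560.9, 0.0, 325.9], [0.0, 560.9, 232.7], [0.0, 0.0, 1.0]] [0.385 0.162 1.133] [[0.03, -1.0, 0.02], [-0.98, -0.03, -0.18], [0.18, -0.01, -0.98]]
{'time': 0.1, 'joint_pos': array([-1.13648219,  0.61584502, -0.0126149 ,  1.42477162,  0.00809152,
        1.10341586, -0.04039657]), 'qvel': array([-0.00012167, -0.00269632, -0.00082635, -0.00227788, -0.00122628,
       -0.0008369 , -0.00012029]), 'joint_efforts': array([ 1.72542132e-03, -4.70380783e+01,  2.60124011e-01, -1.71572828e+01,
        1.00131499e-02,  5.85990419e-03,  1.90105126e-06]), 'position': array([0.28889517, 0.58194432, 0.40362797]), 'orientation': array([-2.60846600e-04,  2.28342536e-01,  9.73580124e-01, -1.16614629e-03]), 'wrist_force': array([ 0.07410248, -0.43744066,  0.56032658]), 'torque': array([ 0.00596277, -0.03610007,  0.03457446]), 'grasp_force': 0.0, 'finger_gap': 0.08521700890515031}
```

View pics/side0.png

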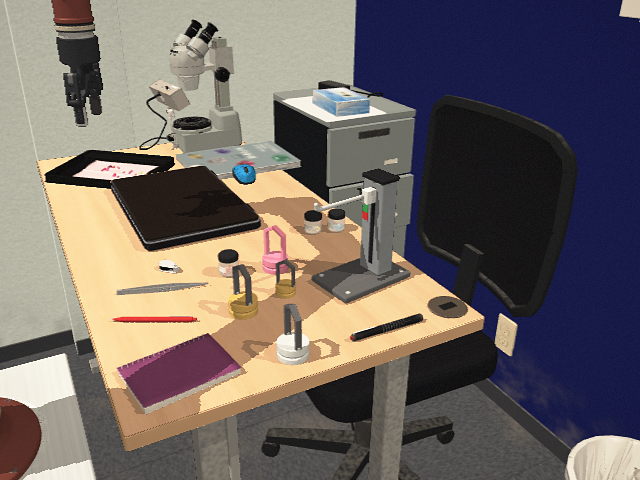

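View pics/top0.png

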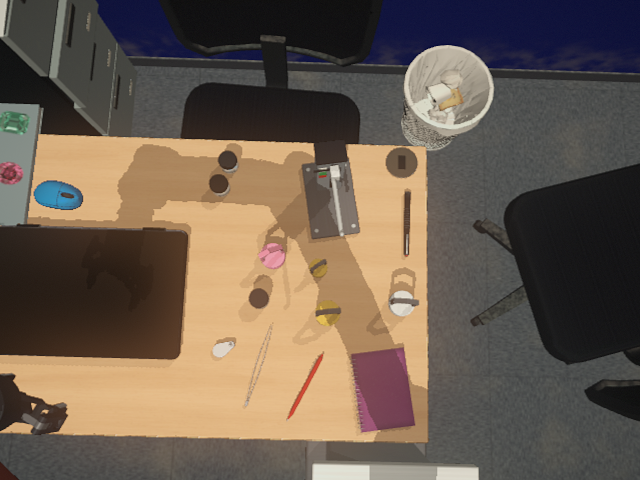

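Side view: the large brass weight is at (243,295), the small brass decoy at (286,285), pink at (275,255), steel at (293,340) and the hook rod from (316,208) to (370,195). In the top view, the brass weight is at (327,313), steel at (402,302) and the rod from (335,172) to (342,232).

```bash
python3 - <<'E'
from h import *
for n in ('side','top'):
    c=dict(np.load(n+'0.npz')); P=cloud(c); hsv=cv2.cvtColor(c['frame'],cv2.COLOR_RGB2HSV)
    x,y,z=P[...,0],P[...,1],P[...,2]
    def box(u0,u1,v0,v1):
        m=np.zeros((480,640),bool);m[v0:v1,u0:u1]=1;return m&(c['depth']>0)
    B={'side':{'brass':(220,265,255,325),'steel':(270,315,300,370),'small':(270,300,255,305),'pink':(258,292,222,278)},
       'top':{'brass':(305,350,290,335),'steel':(380,425,280,325),'small':(305,330,255,282),'pink':(255,290,235,275)}}[n]
    for k,b in B.items():
        m=box(*b)
        for lab,lo,hi in(('disc top',.02,.03),('bail',.045,.1)):
            q=P[m&(z>lo)&(z<hi)]
            if len(q)>5:
                r=cv2.minAreaRect((q[:,:2]*1000).astype(np.float32));print(n,k,lab,len(q),'rect mm',np.round(r[0],1),np.round(r[1],1),round(r[2],1),'zmax',q[:,2].max().round(3),'mean',q.mean(0).round(4))
    # rod etc.
    m=box(*((300,400,170,300) if n=='side' else (295,365,135,245)))
    q=P[m&(z>.155)&(z<.195)]; r=cv2.minAreaRect((q[:,:2]*1000).astype(np.float32));print(n,'rod+block',len(q),np.round(cv2.boxPoints(r),1).tolist())
    for xx in np.arange(q[:,0].min(),q[:,0].max(),.01):
        s=q[(q[:,0]>=xx)&(q[:,0]<xx+.01)]
        if len(s):print('  ',s.min(0).round(4),s.max(0).round(4),s.mean(0).round(4),len(s))
    q=P[m&(z>.198)&(z<.21)];
    if len(q): r=cv2.minAreaRect((q[:,:2]*1000).astype(np.float32));print('coltop',np.round(cv2.boxPoints(r),1).tolist())
    q=P[m&(z>.009)&(z<.019)]; r=cv2.minAreaRect((q[:,:2]*1000).astype(np.float32));print('base',np.round(cv2.boxPoints(r),1).tolist())
    f=c['frame'];
    a=(slice(170,300),slice(300,400)) if n=='side' else (slice(130,330),slice(240,440))
    cv2.imwrite(f'pics/{n}crop.png',cv2.resize(f[a][:,:,::-1],None,fx=4 if n=='side' else 3,fy=4 if n=='side' else 3,interpolation=cv2.INTER_CUBIC))
E
```

```text
side brass disc top 468 rect mm [449.6 203.9] [187.   80.7] 61.6 zmax 0.03 mean [0.4359 0.1618 0.025 ]
side brass bail 329 rect mm [431.7 136.7] [12.3 51.9] 7.8 zmax 0.091 mean [0.4311 0.1331 0.0689]
side steel disc top 477 rect mm [453.8 -10. ] [50.2 48.3] 63.0 zmax 0.03 mean [ 0.4507 -0.0125  0.0251]
side steel bail 401 rect mm [454.2 -10.8] [48.9 11.2] 86.7 zmax 0.091 mean [ 0.4536 -0.0147  0.0689]
side small disc top 155 rect mm [531.6 198. ] [122.7  35.1] 71.9 zmax 0.03 mean [0.5347 0.2177 0.0249]
side small bail 124 rect mm [494.6  80.8] [192.   30.9] 71.1 zmax 0.09 mean [0.5164 0.1449 0.0593]
side pink disc top 245 rect mm [525.2 225.2] [107.3  48.6] 55.7 zmax 0.03 mean [0.5367 0.2484 0.0251]
side pink bail 344 rect mm [533.4 207.1] [128.4  35.2] 79.0 zmax 0.091 mean [0.5357 0.2236 0.0667]
side rod+block 1010 [[557.2000122070312, 173.0], [557.4000244140625, 113.30000305175781], [723.5, 113.80000305175781], [723.2999877929688, 173.5]]
   [0.5574 0.1133 0.1674] [0.5667 0.1216 0.1827] [0.5609 0.1177 0.1759] 41
   [0.5675 0.1171 0.1673] [0.5773 0.1223 0.1738] [0.5721 0.1196 0.171 
[... 3061 characters left out ...]
.6449 0.1366 0.1721] 28
   [0.651  0.135  0.1689] [0.6593 0.1423 0.1762] [0.6553 0.1383 0.1724] 24
   [0.6606 0.1281 0.16  ] [0.6696 0.1445 0.1854] [0.6656 0.1368 0.1762] 64
   [0.6699 0.1287 0.1617] [0.6798 0.1748 0.1863] [0.6758 0.1471 0.1777] 80
   [0.6798 0.121  0.1567] [0.6897 0.1715 0.1946] [0.6848 0.146  0.1773] 152
   [0.6899 0.1158 0.1558] [0.6983 0.1736 0.1944] [0.6913 0.1246 0.1735] 14
coltop [[678.5, 170.1999969482422], [688.2000122070312, 115.19999694824219], [728.9000244140625, 122.4000015258789], [719.2000122070312, 177.39999389648438]]
base [[581.7000122070312, 176.60000610351562], [598.2999877929688, 78.0], [756.0, 104.5999984741211], [739.4000244140625, 203.10000610351562]]
```

View pics/topcrop.png

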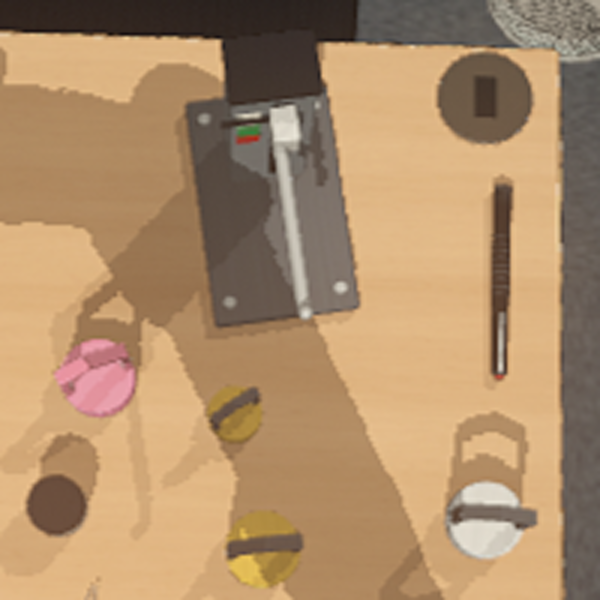

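The bail's plane is already within about 2° of square to the rod: bail x axis at 7.8°, rod at 9.6°. Positions are brass ≈ (0.433, 0.139) and seat ≈ (0.601, 0.127, 0.170). I'll turn the tool first, then travel over the weight.

```bash
python3 -m jog '[[0,0,0,0,0,0,-0.12],[0,0,0,0,0,0,-0.12],[0,0,0,0,0,0,-0.12],[0,0,0,0,0,0,-0.12],[0,0,0,0,0,0,-0.117],[0,-0.006,-0.033,0,0,0,0],[0,-0.006,-0.033,0,0,0,0],[0,-0.006,-0.033,0,0,0,0],[0,-0.006,-0.033,0,0,0,0],[0,-0.006,-0.033,0,0,0,0],[0,-0.006,-0.033,0,0,0,0],[0,-0.006,-0.033,0,0,0,0]]'
python3 -m jog '[[0,-0.006,-0.033,0,0,0,0],[0,-0.006,-0.033,0,0,0,0],[0,-0.006,-0.033,0,0,0,0],[0,-0.006,-0.033,0,0,0,0],[0,-0.006,-0.033,0,0,0,0],[0,-0.006,-0.033,0,0,0,0],[0,-0.006,-0.033,0,0,0,0],[0,0,0,0.03,0,0,0],[0,0,0,0.03,0,0,0],[0,0,0,0,0,0,0],[0,0,0,0,0,0,0]]'
cat > st.py <<'E'
from h import *
from scipy.spatial.transform import Rotation as Ro
import sys
o=get_obs();q=o['orientation'];R=Ro.from_quat(q[[1,2,3,0]]).as_matrix()
print('t',round(o['time'],2),'pos',o['position'].round(4),'ytool deg',round(np.degrees(np.arctan2(R[1,1],R[0,1])),2),'z',R[:,2].round(3),'F',o['wrist_force'].round(1),'gap',round(o['finger_gap'],4),'grip',round(float(o['grasp_force']),1),'j7',o['joint_pos'].round(2))
if len(sys.argv)>3:
    print('tool shift',(R.T@(np.array(sys.argv[1:4],float)-o['position'])).round(4))
E
python3 st.py 0.433 0.139 0.217
```

```text
time: 1.1
position: [0.3621, 0.3573, 0.4044]
orientation: [-0.0, -0.068, 0.998, -0.0]
wrist_force: [-0.2, 0.7, 0.5]
finger_gap: 0.0853
grasp_force: 0.0
time: 2.02
position: [0.4345, 0.1358, 0.3438]
orientation: [-0.002, -0.068, 0.998, -0.0]
wrist_force: [-0.3, -0.4, 0.1]
finger_gap: 0.0854
grasp_force: 0.0
t 2.02 pos [0.4345 0.1358 0.3438] ytool deg 97.82 z [-0.004 -0.001 -1.   ] F [-0.3 -0.4  0.1] gap 0.0854 grip 0.0 j7 [-0.27  0.41 -0.11  2.04  0.07  0.71  1.28]
tool shift [0.0005 0.0035 0.1268]
```

```bash
python3 -m jog '[[0,0,0.0035,0.03,0,0,0],[0,0,0,0.03,0,0,0],[0,0,0,0.025,0,0,0],[0,0,0,0.02,0,0,0],[0,0,0,0.012,0,0,0],[0,0,0,0.01,0,0,0],[0,0,0,0,0,0,0],[0,0,0,0,0,0,0]]'
python3 st.py 0.433 0.139 0.217; python3 - <<'E'
from h import *
a=cap('side')['frame'][200:360,140:354];b=cap('top')['frame'][240:400,220:434]
cv2.imwrite('pics/g.png',cv2.resize(np.vstack([a,b]),None,fx=1.85,fy=1.85)[:,:,::-1])
E
```

```text
time: 2.68
position: [0.4352, 0.1402, 0.2186]
orientation: [0.001, -0.069, 0.998, 0.0]
wrist_force: [-0.2, -0.8, -0.2]
finger_gap: 0.0853
grasp_force: 0.0
t 2.68 pos [0.4352 0.1402 0.2186] ytool deg 97.87 z [ 0.002  0.001 -1.   ] F [-0.2 -0.8 -0.2] gap 0.0853 grip 0.0 j7 [-0.31  0.63 -0.07  2.15  0.12  0.36  1.23]
tool shift [ 0.0023 -0.0009  0.0016]
```

View pics/g.png

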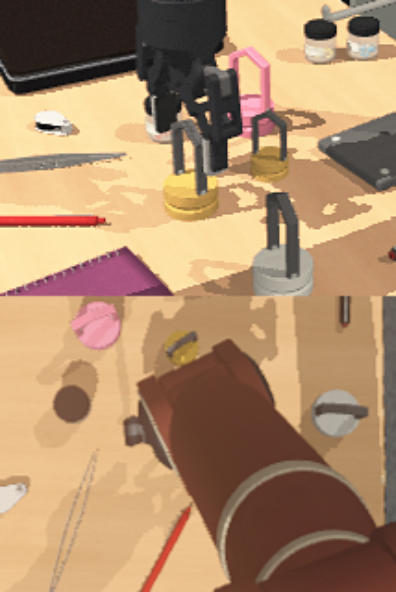

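The fingers appear to straddle the bail, with the right finger tip at (218,165) beside the right leg at (200,150). I'll close and check that the gap stops near 48 mm.

```bash
python3 -m jog '[[0.2,0.002,-0.0005,0.001,0,0,0],[0.3,0,0,0,0,0,0],[0.6,0,0,0,0,0,0],[1,0,0,0,0,0,0],[1,0,0,0,0,0,0],[1,0,0,0,0,0,0],[1,0,0,0,0,0,0],[1,0,0,0,0,0,0],[1,0,0,0,0,0,0]]'; python3 st.py
```

```text
time: 3.53
position: [0.4326, 0.1385, 0.2175]
orientation: [0.0, -0.068, 0.998, -0.0]
wrist_force: [-0.9, -0.2, 6.3]
finger_gap: 0.0473
grasp_force: 61.5
t 3.53 pos [0.4326 0.1385 0.2175] ytool deg 97.8 z [ 0.001  0.    -1.   ] F [-0.9 -0.2  6.3] gap 0.0473 grip 61.5 j7 [-0.31  0.63 -0.07  2.16  0.12  0.36  1.23]
```

```bash
python3 -m jog '[[1,0,0,-0.01,0,0,0],[1,0,0,-0.02,0,0,0],[1,0,0,-0.02,0,0,0],[1,0,0,-0.02,0,0,0],[1,0,0,-0.02,0,0,0],[1,0,0,-0.02,0,0,0],[1,0,0,-0.016,0,0,-0.031],[1,0,0,0,0,0,0],[1,0,0,0,0,0,0]]'; python3 st.py 0.512 0.112 0.3435
```

```text
time: 4.28
position: [0.4323, 0.1384, 0.3427]
orientation: [0.0, -0.083, 0.997, 0.0]
wrist_force: [0.4, 0.0, -3.8]
finger_gap: 0.0469
grasp_force: 62.9
t 4.28 pos [0.4323 0.1384 0.3427] ytool deg 99.53 z [ 0.  0. -1.] F [ 0.4  0.  -3.8] gap 0.0469 grip 62.9 j7 [-0.27  0.41 -0.12  2.04  0.08  0.7   1.3 ]
tool shift [-0.0743 -0.0392 -0.0008]
```

```bash
python3 -m jog '[[1,-0.01,-0.007,0,0,0,0],[1,-0.02,-0.01,0,0,0,0],[1,-0.02,-0.01,0,0,0,0],[1,-0.015,-0.007,0,0,0,0],[1,-0.009,-0.005,0,0,0,0],[1,0,0,-0.001,0,0,0],[1,0,0,0,0,0,0],[1,0,0,0,0,0,0]]'; python3 st.py 0.512 0.112 0.3435; python3 - <<'E'
from h import *
c=cap('side');np.savez('s1.npz',**c)
a=c['frame'][120:300,230:430]
cv2.imwrite('pics/pre.png',cv2.resize(a,None,fx=3,fy=3,interpolation=cv2.INTER_CUBIC)[:,:,::-1])
P=cloud(c);hsv=cv2.cvtColor(c['frame'],cv2.COLOR_RGB2HSV)
x,y,z=np.moveaxis(P,-1,0)
m=(abs(x-.512)<.045)&(abs(y-.112)<.045)&(c['depth']>0)
br=m&(z>.1)&(z<.17)&(hsv[...,1]>110)
q=P[br];print('disc',len(q),q.min(0).round(4),q.max(0).round(4))
# rod
m=(z>.163)&(z<.178)&(x>.565)&(x<.652)&(abs(y-.127)<.03)&(c['depth']>0);q=P[m]
print('rod',len(q),np.polyfit(q[:,0]-.6,q[:,1],1),q.mean(0))
m=m&0|((x>.54)&(x<.57)&(abs(y-.118)<.02)&(z>.155)&(z<.2)&(c['depth']>0));q=P[m];print('tip',len(q),q.min(0),q.max(0))
E
```

```text
time: 4.95
position: [0.5109, 0.1128, 0.3428]
orientation: [-0.002, -0.084, 0.996, 0.0]
wrist_force: [-0.9, 0.3, -3.3]
finger_gap: 0.0471
grasp_force: 62.6
t 4.95 pos [0.5109 0.1128 0.3428] ytool deg 99.63 z [-0.003 -0.    -1.   ] F [-0.9  0.3 -3.3] gap 0.0471 grip 62.6 j7 [-0.18  0.5  -0.12  1.86  0.08  0.79  1.4 ]
tool shift [-0.0009 -0.001  -0.0007]
disc 652 [0.4845 0.0851 0.1243] [0.534  0.1374 0.1698]
rod 193 [0.17409346 0.12424163] [0.60764066 0.12557182 0.17079507]
tip 480 [[[ 0.15571495 -0.02793669  0.51761235]
  [ 0.15654156 -0.02764174  0.51756338]
  [ 0.15741418 -0.02566629  0.51738782]
  ...
  [ 1.31273228  0.16256499  0.46561024]
  [ 1.31364541  0.16101004  0.46569613]
  [ 1.31400503  0.15906462  0.46582917]]

 [[ 0.15571495 -0.02793669  0.51761235]
  [ 0.15654156 -0.02764174  0.51756338]
  [ 0.15741418 -0.02566629  0.51738782]
  ...
  [ 1.31273228  0.16256499  0.46561024]
  [ 1.31364541  0.16101004  0.46569613]
  [ 1.31400503  0.15906462  0.46582917]]

 [[ 0.15571495 -0.02793669  0.51761235]
  [ 0.15654156 -0.02764174  0.51756338]
  [ 0.15741418 -0.02566629  0.51738782]
[... 1672 characters left out ...]
 0.15654156 -0.02764174  0.51756338]
  [ 0.15741418 -0.02566629  0.51738782]
  ...
  [ 1.31273228  0.16256499  0.46561024]
  [ 1.31364541  0.16101004  0.46569613]
  [ 1.31400503  0.15906462  0.46582917]]

 [[ 0.15571495 -0.02793669  0.51761235]
  [ 0.15654156 -0.02764174  0.51756338]
  [ 0.15741418 -0.02566629  0.51738782]
  ...
  [ 1.31273228  0.16256499  0.46561024]
  [ 1.31364541  0.16101004  0.46569613]
  [ 1.31400503  0.15906462  0.46582917]]

 [[ 0.15571495 -0.02793669  0.51761235]
  [ 0.15654156 -0.02764174  0.51756338]
  [ 0.15741418 -0.02566629  0.51738782]
  ...
  [ 1.31273228  0.16256499  0.46561024]
  [ 1.31364541  0.16101004  0.46569613]
  [ 1.31400503  0.15906462  0.46582917]]]
```

View pics/pre.png

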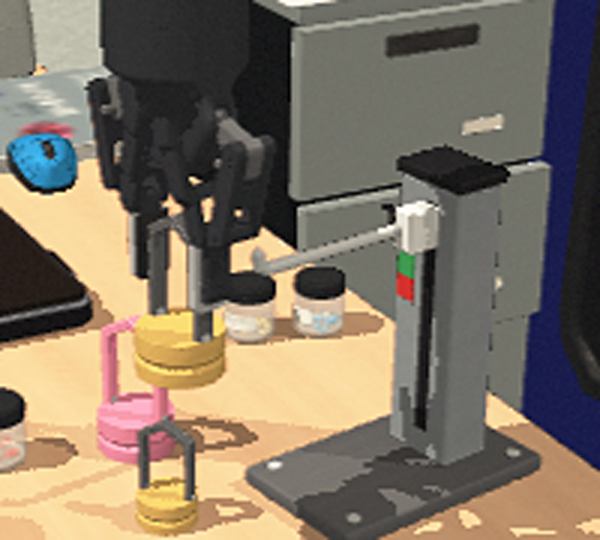

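The weight is held upright at about (180,345), in line with the rod. The rod's free end at (260,260) faces the opening. Next I thread it along the rod, watching the wrist force.

```bash
python3 st.py 0.600 0.128 0.3435|tail -1;  python3 -m jog '[[1,-0.008,0,-0.0005,0,0,0],[1,-0.01,0,0,0,0,0],[1,-0.01,0,0,0,0,0],[1,-0.01,0,0,0,0,0],[1,-0.01,0,0,0,0,0],[1,0,0,0,0,0,0]]'; python3 st.py 0.600 0.128 0.3435
```

```text
tool shift [-0.0904 -0.0001 -0.0006]
time: 5.5
position: [0.561, 0.1212, 0.3445]
orientation: [0.002, -0.084, 0.996, 0.0]
wrist_force: [0.4, 0.1, -3.0]
finger_gap: 0.0467
grasp_force: 62.7
t 5.5 pos [0.561  0.1212 0.3445] ytool deg 99.62 z [ 0.003  0.001 -1.   ] F [ 0.4  0.1 -3. ] gap 0.0467 grip 62.7 j7 [-0.18  0.56 -0.11  1.72  0.08  0.85  1.41]
tool shift [-0.0396  0.0002  0.0011]
```

```bash
python3 -m jog '[[1,-0.01,0,0,0,0,0],[1,-0.01,0,0,0,0,0],[1,-0.01,0,0,0,0,0],[1,-0.009,0,0,0,0,0],[1,0,0,0,0,0,0],[1,0,0,0.01,0,0,0],[1,0,0,0.01,0,0,0],[1,0,0,0.008,0,0,0],[1,0,0,0,0,0,0],[1,0,0,0,0,0,0]]'; python3 st.py 0.600 0.128 0.3075; python3 - <<'E'
from h import *
c=cap('side');a=c['frame'][120:300,230:430]
cv2.imwrite('pics/on.png',cv2.resize(a,None,fx=3,fy=3,interpolation=cv2.INTER_CUBIC)[:,:,::-1])
E
```

```text
time: 6.33
position: [0.5971, 0.1268, 0.315]
orientation: [-0.002, -0.084, 0.996, -0.0]
wrist_force: [-0.2, 0.6, -2.6]
finger_gap: 0.0469
grasp_force: 62.6
t 6.33 pos [0.5971 0.1268 0.315 ] ytool deg 99.59 z [-0.003 -0.001 -1.   ] F [-0.2  0.6 -2.6] gap 0.0469 grip 62.6 j7 [-0.18  0.65 -0.11  1.65  0.09  0.85  1.42]
tool shift [-0.003   0.0007  0.0074]
```

View pics/on.png

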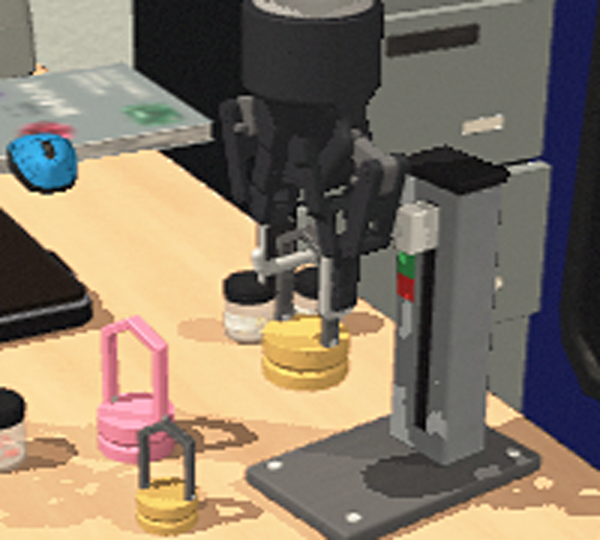

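The rod passes through the bail, with its free end visible at (258,262), and the block is still at the top. Now I lower until it seats and tug partway.

```bash
python3 -m jog '[[1,-0.001,0,0.007,0,0,0],[1,0,0,0.005,0,0,0],[1,0,0,0.005,0,0,0],[1,0,0,0.005,0,0,0],[1,0,0,0.003,0,0,0],[1,0,0,0,0,0,0],[1,0,0,0,0,0,0]]'; python3 st.py 0.600 0.128 0.2795
cat > hk.py <<'E'
from h import *
c=cap('side');P=cloud(c);x,y,z=np.moveaxis(P,-1,0)
hsv=cv2.cvtColor(c['frame'],cv2.COLOR_RGB2HSV)
m=(x>.655)&(x<.682)&(y>.115)&(y<.15)&(z>.09)&(z<.2)&(c['depth']>0)&(hsv[...,2]>130)&(hsv[...,1]<60)
q=P[m];print('block z',len(q),np.percentile(q[:,2],[2,50,98]).round(4))
E
python3 hk.py; python3 - <<'E'
import h,numpy as np
c=dict(np.load('s1.npz'));h.cap=lambda n:c
exec(open('hk.py').read().replace('from h import *','from h import *;cap=lambda n:h.cap(n)'))
E
```

```text
time: 6.97
position: [0.5993, 0.1271, 0.2917]
orientation: [0.001, -0.083, 0.997, 0.0]
wrist_force: [1.2, -0.4, 0.9]
finger_gap: 0.047
grasp_force: 63.1
t 6.97 pos [0.5993 0.1271 0.2917] ytool deg 99.58 z [ 0.002  0.    -1.   ] F [ 1.2 -0.4  0.9] gap 0.047 grip 63.1 j7 [-0.18  0.68 -0.1   1.66  0.09  0.8   1.41]
tool shift [-0.0008  0.0008  0.0122]
block z 174 [0.1422 0.1562 0.1674]
block z 225 [0.1032 0.1721 0.1833]
```

The hook is down about 16 mm, as expected. I'll go 13 mm further to reach about 29 mm and hold.

```bash
python3 -m jog '[[1,0,0,0.004,0,0,0],[1,0,0,0.004,0,0,0],[1,0,0,0.003,0,0,0],[1,0,0,0.002,0,0,0],[1,0,0,0,0,0,0],[1,0,0,0,0,0,0],[1,0,0,0,0,0,0],[1,0,0,0,0,0,0],[1,0,0,0,0,0,0],[1,0,0,0,0,0,0]]'; python3 st.py; python3 hk.py
```

```text
time: 7.85
position: [0.5992, 0.1271, 0.2786]
orientation: [0.001, -0.083, 0.997, 0.0]
wrist_force: [3.4, 0.4, 5.6]
finger_gap: 0.0469
grasp_force: 63.4
t 7.85 pos [0.5992 0.1271 0.2786] ytool deg 99.58 z [ 0.002  0.    -1.   ] F [3.4 0.4 5.6] gap 0.0469 grip 63.4 j7 [-0.18  0.7  -0.1   1.67  0.09  0.77  1.41]
block z 184 [0.1299 0.144  0.159 ]
```

```bash
python3 - <<'E'
from h import *
c=cap('side');a=c['frame'][160:280,290:420]
cv2.imwrite('pics/tug.png',cv2.resize(a,None,fx=4,fy=4,interpolation=cv2.INTER_CUBIC)[:,:,::-1])
E
```

```text
(no output)
```

View pics/tug.png

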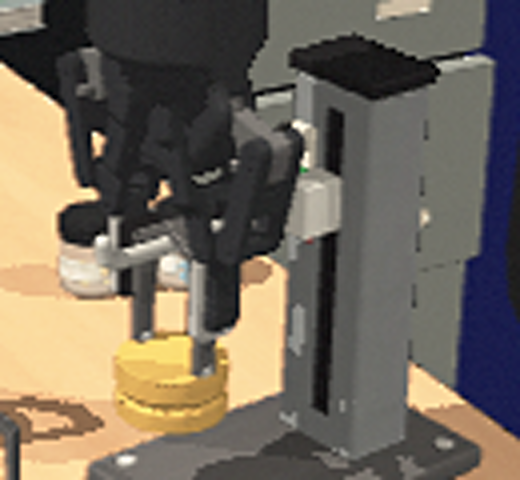

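The block at (318,200) covers the strip, with a sliver of green above it and red just below, so the pointer is in the green band. Easing up to the weight's own equilibrium, then releasing.

```bash
python3 -m jog '[[1,0,0,-0.003,0,0,0],[1,0,0,-0.004,0,0,0],[1,0,0,-0.004,0,0,0],[1,0,0,-0.004,0,0,0],[1,0,0,-0.0025,0,0,0],[1,0,0,0,0,0,0],[1,0,0,0,0,0,0],[1,0,0,0,0,0,0],[1,0,0,0,0,0,0]]'; python3 st.py; python3 hk.py
```

```text
time: 8.7
position: [0.5984, 0.1268, 0.2951]
orientation: [-0.001, -0.083, 0.997, -0.0]
wrist_force: [2.4, -2.0, 0.8]
finger_gap: 0.0466
grasp_force: 63.1
t 8.7 pos [0.5984 0.1268 0.2951] ytool deg 99.57 z [-0.002 -0.001 -1.   ] F [ 2.4 -2.   0.8] gap 0.0466 grip 63.1 j7 [-0.18  0.68 -0.1   1.66  0.09  0.81  1.41]
block z 189 [0.1446 0.1599 0.1703]
```

```bash
python3 -m jog '[[0.4,0,0,-0.001,0,0,0],[0.35,0,0,0,0,0,0],[0.3,0,0,0,0,0,0],[0.2,0,0,0,0,0,0],[0.1,0,0,0,0,0,0],[0,0,0,0,0,0,0],[0,0,0,0,0,0,0],[0,0,0,0,0,0,0],[0,0,0,0,0,0,0]]'; python3 st.py; python3 hk.py;python3 - <<'E'
from h import *
c=cap('side');a=c['frame'][160:280,290:420]
cv2.imwrite('pics/rel.png',cv2.resize(a,None,fx=4,fy=4,interpolation=cv2.INTER_CUBIC)[:,:,::-1])
E
```

```text
time: 9.5
position: [0.5988, 0.1271, 0.2967]
orientation: [-0.0, -0.084, 0.997, -0.0]
wrist_force: [0.3, -0.2, -1.4]
finger_gap: 0.0858
grasp_force: 0.0
t 9.5 pos [0.5988 0.1271 0.2967] ytool deg 99.58 z [-0. -0. -1.] F [ 0.3 -0.2 -1.4] gap 0.0858 grip 0.0 j7 [-0.18  0.67 -0.11  1.66  0.09  0.81  1.41]
block z 103 [0.1457 0.1604 0.1708]
```

View pics/rel.png

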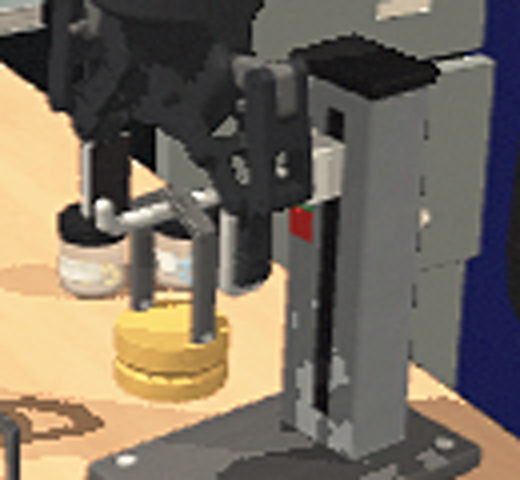

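The weight hangs upright from the rod, with the open fingers clear of it. Retracting straight up.

```bash
python3 -m jog '[[0,0,0,-0.01,0,0,0],[0,0,0,-0.02,0,0,0],[0,0,0,-0.025,0,0,0],[0,0,0,-0.03,0,0,0],[0,0,0,-0.03,0,0,0],[0,0,0,-0.02,0,0,0],[0,0,0,0,0,0,0],[0,0,0,0,0,0,0],[0,0,0,0,0,0,0],[0,0,0,0,0,0,0],[0,0,0,0,0,0,0],[0,0,0,0,0,0,0]]'; python3 -m jog '[[0,0,0,0,0,0,0],[0,0,0,0,0,0,0],[0,0,0,0,0,0,0],[0,0,0,0,0,0,0],[0,0,0,0,0,0,0],[0,0,0,0,0,0,0],[0,0,0,0,0,0,0],[0,0,0,0,0,0,0],[0,0,0,0,0,0,0],[0,0,0,0,0,0,0],[0,0,0,0,0,0,0],[0,0,0,0,0,0,0]]'; python3 hk.py;python3 - <<'E'
from h import *
c=cap('side');a=c['frame'][120:370,230:430]
cv2.imwrite('pics/end.png',cv2.resize(a,None,fx=2.4,fy=2.4,interpolation=cv2.INTER_CUBIC)[:,:,::-1])
E
```

```text
time: 10.6
position: [0.5987, 0.127, 0.4305]
orientation: [-0.001, -0.084, 0.997, -0.0]
wrist_force: [-0.3, -0.5, -0.3]
finger_gap: 0.0851
grasp_force: 0.0
time: 11.6
position: [0.5988, 0.1271, 0.4317]
orientation: [-0.0, -0.084, 0.997, -0.0]
wrist_force: [0.2, 0.5, -0.9]
finger_gap: 0.0854
grasp_force: 0.0
block z 226 [0.1125 0.1605 0.1714]
```

View pics/end.png

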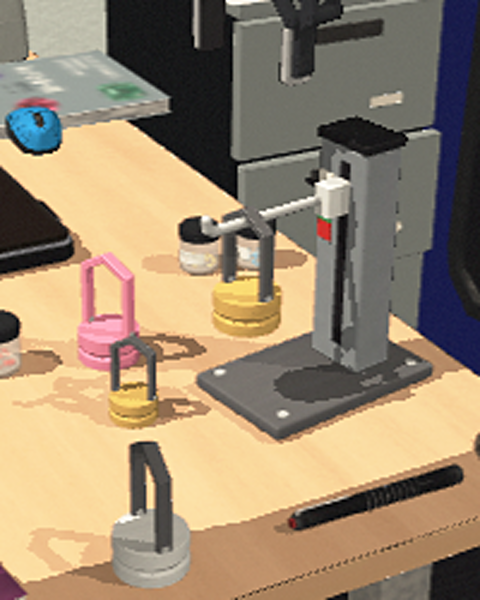

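The brass weight at (246,300) hangs upright near the middle of the rod. The steel weight at (150,545) has not moved, and the gripper is clear.

```bash
python3 -c "from cell import *; print(finish_job())"
```

```text
the job is handed in; nothing more can be done
None
```

The brass weight hangs still and upright near the middle of the balance's rod, about 12 mm down; I tugged it into the green band (about 28 mm) before letting go, left the steel weight untouched, and handed the job in at about 12 s (no verdict was returned).

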